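Set out the dressing tray

TASK

Set out the grey dressing tray for the next patient: stand the broad tape roll in the big round well, the tall narrow tape roll in the middle-sized round well, the small vial in the little round well and the plastic bottle in the rectangular well, each flat on the bottom of its well; keep the bottle and the vial upright all the way. The low narrow tape roll and the large vial do not belong on the tray: leave them standing where they are.

Things in the scene. Friction and masses are not known exactly. Their poses are not given: they have to be found in the camera images.
- dressing_tray: Fixed grey plastic tray 179 (x) x 229 (y) x 18 mm, at any yaw. Origin: centre of underside, z up. Four open wells 14 mm deep, floors 4 mm above the underside. Their centres (x, y mm in the tray frame): big round, diameter 76, at (36, 62); middle round, diameter 54, at (-48, 45); little round, diameter 42, at (-48, -38); rectangular, 68 along x by 76 along y, at (36, -62).
- broad_roll: Broad low tan roll of plaster tape standing on its end, diameter 54 mm, height 25 mm, rigid. Origin: centre of the underside, z up along its axis. Goes in the big round well.
- tall_roll: Tall narrow white tape roll standing on its end, diameter 33 mm, height 46 mm, rigid. Origin: centre of the underside, z up. Goes in the middle round well.
- small_vial: Small glass vial with a crimped cap, diameter 25 mm, height 46 mm, upright. Origin: centre of the underside, z up. Goes in the little round well.
- bottle: Upright white plastic bottle with a white cap: body 47 mm (its x) by 56 mm (its y) at the widest, about 40 by 52 mm where gripped, 104 mm high to the shoulder, 138 mm with the cap. Origin: centre of the underside, z up. Goes in the rectangular well, most easily with its x along the tray's x or against it.
- short_roll: Low narrow white tape roll standing on its end, diameter 37 mm, height 26 mm. Origin: centre of the underside. Does not belong on the tray: leave it.
- large_vial: Large glass vial with a crimped cap, diameter 50 mm, height 112 mm, upright. Origin: centre of the underside. Does not belong on the tray: leave it.

How it is judged (in metres and radians):
At the end, for the whole second after the job is handed in: The four things stand in their own wells: within 16 mm of the well centre (tray x and y), underside less than 5 mm above the well floor, tilt under 0.12 rad, at rest and released; low narrow roll and large vial upright within 20 mm of their starts (x of broad_roll in the frame of dressing_tray between 0.02 and 0.052 m and y of broad_roll in the frame of dressing_tray between 0.046 and 0.078 m and z of each of broad_roll, tall_roll, small_vial, bottle in the frame of dressing_tray below 0.009 m and angle between each of broad_roll, tall_roll, small_vial, bottle, short_roll, large_vial's own z axis and vertical below 0.12 rad and linear speed of each of broad_roll, tall_roll, small_vial, bottle below 0.02 m/s and x of tall_roll in the frame of dressing_tray between -0.064 and -0.032 m and y of tall_roll in the frame of dressing_tray between 0.029 and 0.061 m and x of small_vial in the frame of dressing_tray between -0.064 and -0.032 m and y of small_vial in the frame of dressing_tray between -0.054 and -0.022 m and x of bottle in the frame of dressing_tray between 0.02 and 0.052 m and y of bottle in the frame of dressing_tray between -0.078 and -0.046 m and distance of each of short_roll, large_vial from where it was at the start of the episode below 0.02 m); the robot touches nothing.
It fails at once if the low narrow roll is shifted by more than 20 mm (distance of short_roll from where it was at the start of the episode above 0.02 m).
It fails at once if the large vial is shifted by more than 20 mm (distance of large_vial from where it was at the start of the episode above 0.02 m).
It fails at once if the plastic bottle is tipped by more than about 35 degrees (angle between bottle's own z axis and vertical above 0.6 rad).
It fails at once if the small vial is tipped by more than about 35 degrees (angle between small_vial's own z axis and vertical above 0.6 rad).
It also fails if it takes over 125 s, if anything falls off the work surface, if the arm or the gripper's body presses on something with over 40 N, if the wrist force passes 120 N, or if a joint passes its speed limit or range.

ROBOT

A 7-joint arm with a two-finger parallel gripper is mounted at the origin on a cart in front of the work surface, level with it; the furniture and walls round the work are solid. World frame = base frame: x ahead of the robot, y to its left, z up, the work surface at z = 0. Lengths are in mm, angles in rad, forces in N, time in s.
With the tool pointing down it reaches from about 400 to 875 mm from the base axis. Payload 4.4 kg.
Tool frame: the origin (TCP) lies midway between the tips of the shut fingers; the grasp point (between the pads) lies 19 mm behind it (ctrl.grip_point_offset is the distance from the TCP to the grasp point, in mm); z points along the fingers, y is the line along which they close (so a half turn about z gives the same grasp; the last joint's range is limited). The gripper opens to 85 mm and grips with 20 to 120 N. Pads are 22 mm wide; open, the fingers measure 114 mm over their backs; the gripper's body (76 mm by 85 mm) begins 54 mm behind the grasp point. The pads swing forward as they close: fully open they stand 13 mm farther back than shut.
Start: joints at [-0.066, 0.628, 0.038, 1.517, -0.027, 0.996, -0.02], TCP at [650.014, 0.027, 231.313] pointing down, gripper open.
Joint ranges: [-3.06, 3.06], [-0.37, 2.12], [-1.25, 1.32], [0.18, 2.47], [-1.1, 4.24], [0.23, 1.98], [-2.94, 2.94]. Speed limits (rad/s): [2.57, 2.57, 3.14, 3.14, 3.14, 3.14, 3.14].

INTERFACE

Orientations are given as [roll, pitch, yaw] about the fixed x, y, z axes, in that order (R = Rz(yaw) Ry(pitch) Rx(roll)).
In Python, from cell import ctrl, optics, monitor, job gives the robot as it stands (ctrl), with the cameras (optics), the readings (monitor) and the job (job).
- The arm moves only by the shell command python3 nudge.py, which reads ROWS from standard input. ROWS is a JSON object with one list for each field, all of the same length, 1 to 12, a row being the entries at one place: x, y, z (the shift in shares of the most that a row can go, 1 being 50 mm), ax, ay, az (a rotation vector in parts of the range, where 1.0 means pi rad), aperture (the finger opening in mm); each row shifts and turns the commanded pose from where the row before left it, along the tool's axes as they then stand; what a row does not reach is not made up. A row lasts 1/10 s, in which the tool goes at most 50 mm and 0.15 rad, less where a joint would pass 70% of its speed; a pose out of reach is approached as far as the arm can. The fingers move at their own pace and stop on an object; the grip force is fixed at half the most. Time passes only in rows, so rows that do not move let the fingers close. It prints the time, the measured TCP pose, the force, the opening and the grip force at its end. A shift or turn number past 1, either way, is cut back to 1. Input that does not fit is refused with a message, and nothing moves.
- monitor.read_state(): the state, without advancing time (a new reading comes with each control period).
- optics.get_image(name): name is "scene" or "side" or "wrist"; returns the picture (420x560x3 uint8, blue, green, red); there is no depth.
- optics.calibration(name): a dict with "fx", "fy", "cx", "cy" (pixels), "rvec" (rotation vector, rad) and "tvec" (3), from world to camera coordinates, as OpenCV has them; the wrist camera has in their place "hand_eye" (4x4, takes a point from camera to tool coordinates, whose origin is the TCP and whose axes are the flange's). Camera axes: x right, y down, z forward; pixel columns grow to the right and rows downward; lengths in mm; the calibration is good to about 2 mm. A picture is of the moment at which its call begins: read the wrist's pose just before it. calibration takes no time and is no camera call.
- job.finish_job(): hands the job in; it is judged then, once.
The state is a dict: "clock": time; "qpos": joint angles; "qd": joint speeds; "tau": joint torques, N m; "eef_pos": TCP position; "tool_rot": TCP orientation; "force": force on the tool from outside, world axes, zero at the start; "torque": the same for the moment, N m; "width": finger opening in mm; "gripper_force": force on a finger pad.
Only numpy, scipy, OpenCV 4.12 (cv2) and the standard library are available. Lean on these libraries where they do the work, as an engineer would, in place of code of your own. Each camera call takes 0.05 s, during which the arm holds its last target. There are 200 camera calls.

## Working session

There is one attempt and no reset: what is moved stays moved. The work goes in short steps, Python scripts to look and compute and a shell command to move; the robot and the scene stay as the last step left them, time stands still between calls to the robot, and variables do not carry over. Pictures are saved under pics/ and viewed, at most 14 in all, crops included, and the job is handed in when it is done.

```bash
ls; mkdir -p pics
python3 - <<'E'
from cell import ctrl, optics, monitor, job
import cv2
s=monitor.read_state();print(s)
for n in("scene","side","wrist"):
    cv2.imwrite(f"pics/{n}0.png",optics.get_image(n));print(n,optics.calibration(n))
E
```

```text
cell.py
nudge.py
pics
{'clock': 0.0, 'qpos': array([-0.06582169,  0.62935365,  0.03841752,  1.51836243, -0.02697587,
        0.99627432, -0.02002451]), 'qd': array([-0.00057306,  0.0005431 , -0.00174275, -0.00092425,  0.00144639,
       -0.00177531, -0.00163385]), 'tau': array([-1.11932164e-03, -5.63405585e+01,  1.22606792e+00, -1.93450052e+01,
        1.09587883e-02,  1.05136272e-02, -8.84369996e-06]), 'eef_pos': array([6.49385150e+02, 5.05125153e-02, 2.30385536e+02]), 'tool_rot': array([-3.13971254e+00,  3.08923213e-05,  1.57082656e+00]), 'force': array([ 0.78597514, -0.14808824,  0.22728753]), 'torque': array([0.04887927, 0.02368824, 0.06201076]), 'gripper_force': 0.0, 'width': 85.25333474853319}
scene {'fx': 464.3763315017585, 'fy': 464.3763315017585, 'cx': 274.35436349805906, 'cy': 214.46324088642464, 'rvec': array([ 0.83103253, -2.52705824,  1.09084314]), 'tvec': array([385.04028471, 254.76558034, 738.04577747])}
side {'fx': 384.1314768537711, 'fy': 384.1314768537711, 'cx': 275.431470964588, 'cy': 207.52465276851146, 'rvec': array([ 2.13987137, -0.54863484,  0.25354006]), 'tvec': array([-469.62555407,  150.61445851,  846.36884735])}
wrist {'fx': 345.3486552034514, 'fy': 345.3486552034514, 'cx': 280.276013402217, 'cy': 207.74397702983336, 'hand_eye': array([[-4.03019355e-04, -9.60005240e-01, -2.79981743e-01,
         7.13855304e+01],
       [ 9.99999905e-01, -3.39683170e-04, -2.74738250e-04,
         2.02367683e+00],
       [ 1.68645073e-04, -2.79981827e-01,  9.60005285e-01,
        -1.42987027e+02],
       [ 0.00000000e+00,  0.00000000e+00,  0.00000000e+00,
         1.00000000e+00]])}
```

View pics/scene0.png

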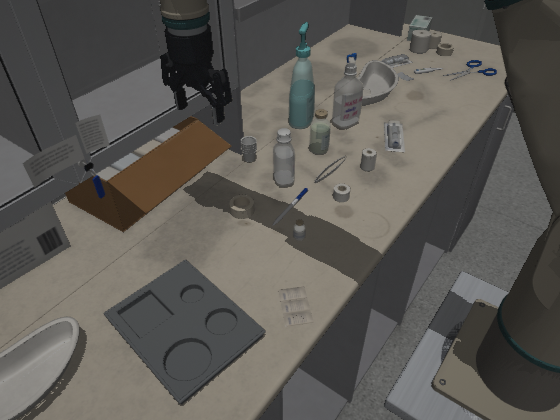

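View pics/side0.png

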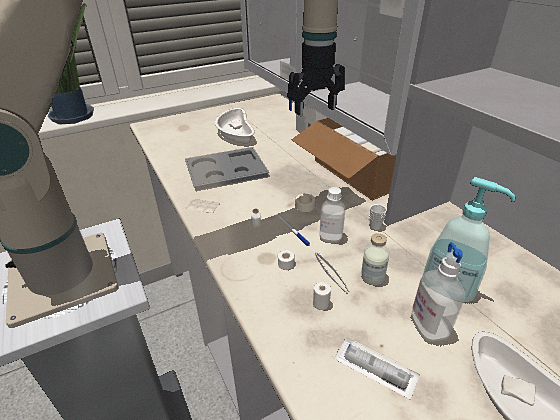

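View pics/wrist0.png

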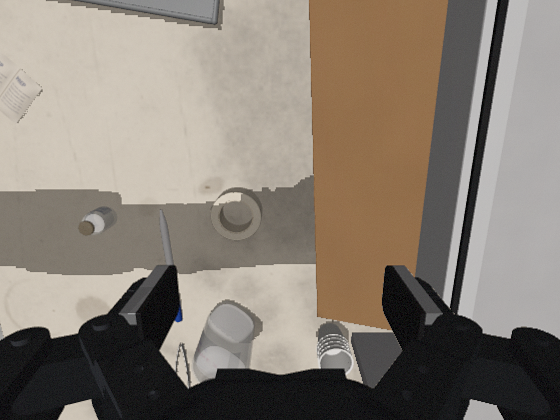

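The scene view shows the tray at (185,328), broad roll (241,207), small vial (299,230), bottle (284,160), large vial (320,135), short roll (342,192) and tall roll (369,160). In the side view the same things are at (228,167), (305,202), (256,217), (332,215), (375,260), (286,259) and (321,295). In the wrist view the vial is at (95,225), the broad roll at (237,213) and the bottle at (228,340).

```bash
cat > h.py <<'E'
import numpy as np, cv2
from cell import ctrl, optics, monitor, job
from scipy.spatial.transform import Rotation as Rn
def cam(n,s=None):
    c=optics.calibration(n);K=np.array([[c['fx'],0,c['cx']],[0,c['fy'],c['cy']],[0,0,1]])
    if n!='wrist':
        R=cv2.Rodrigues(c['rvec'])[0];return K,R,np.array(c['tvec'])
    H=np.eye(4);H[:3,:3]=Rn.from_euler('xyz',s['tool_rot']).as_matrix();H[:3,3]=s['eef_pos']
    W=np.linalg.inv(H@c['hand_eye']);return K,W[:3,:3],W[:3,3]
def ray(c,uv):
    K,R,t=c;d=R.T@np.linalg.solve(K,[uv[0],uv[1],1.]);return -R.T@t,d
def cast(c,uv,z):
    o,d=ray(c,uv);return o+d*(z-o[2])/d[2]
def proj(c,p):
    K,R,t=c;q=K@(R@np.asarray(p,float)+t);return q[:2]/q[2]
def two(c1,a,c2,b):
    o,d=ray(c1,a);p,e=ray(c2,b);k=np.linalg.lstsq(np.c_[d,-e],p-o,rcond=None)[0]
    A,B=o+k[0]*d,p+k[1]*e;return (A+B)/2,np.linalg.norm(A-B)
def trayfit(c,pts,z=18):
    P=np.array([cast(c,p,z)[:2] for p in pts],np.float32);return cv2.minAreaRect(P)
E
python3 - <<'E'
from h import *
np.set_printoptions(precision=1,suppress=True)
s=monitor.read_state();S,D,W=cam('scene'),cam('side'),cam('wrist',s)
for n,a,b in[('broad',(241,202),(305,197)),('vial',(299,222),(256,210)),('bottle',(284,131),(334,189)),('large',(321,114),(377,237)),('short',(342,186),(286,253)),('tall',(369,152),(322,288))]:
    p,e=two(S,a,D,b);print(n,p,e,proj(W,p))
im=cv2.imread('pics/scene0.png');hsv=cv2.cvtColor(im,cv2.COLOR_BGR2HSV)
for (x,y) in[(185,340),(150,350),(185,375),(245,206),(130,380)]:print(hsv[y,x])
m=((hsv[...,2]<115)&(hsv[...,1]<70)).astype(np.uint8);m[:255]=0
m[:,:90]=0;m=cv2.morphologyEx(m,cv2.MORPH_OPEN,np.ones((3,3)))
k=max(cv2.findContours(m,cv2.RETR_EXTERNAL,cv2.CHAIN_APPROX_NONE)[0],key=cv2.contourArea)[:,0]
print(k.min(0),k.max(0));print(trayfit(S,k),trayfit(S,k,0))
A=cv2.resize(im[80:300,180:420],None,fx=3,fy=2.7)
sd=cv2.imread('pics/side0.png')[180:330,180:400]
cv2.imwrite('pics/c1.png',cv2.resize(im[90:250,220:400],None,fx=4,fy=4)[:600])
cv2.imwrite('pics/c2.png',cv2.resize(sd,None,fx=3.6,fy=3.6))
E
```

```text
broad [601.2 -39.4  28.5] 1.935916408913799 [232.7 217. ]
vial [453.5 -47.1  44.7] 0.7555367681630185 [ 84.8 229.2]
bottle [ 587.  -180.5  139.5] 0.17087495297184707 [205.1 413.9]
large [ 586.5 -330.3  109.8] 1.9458338017728003 [219.2 502.1]
short [ 448.  -208.8   32.9] 0.2302399224166367 [107.4 355.5]
tall [ 453.4 -341.4   46. ] 0.6183632687510512 [121.7 452.1]
[90  5 49]
[90  7 77]
[100  10  77]
[19 30 67]
[ 19  33 131]
[253 255] [559 419]
((148.85879516601562, 10.39031982421875), (576.5161743164062, 319.83367919921875), 35.98141098022461) ((150.68336486816406, -3.068389892578125), (591.828125, 328.32830810546875), 35.98141860961914)
```

View pics/c1.png

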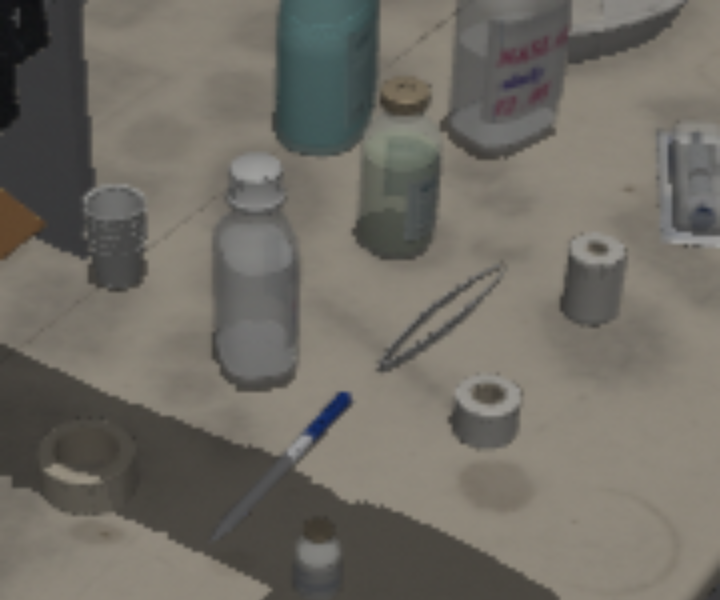

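View pics/c2.png

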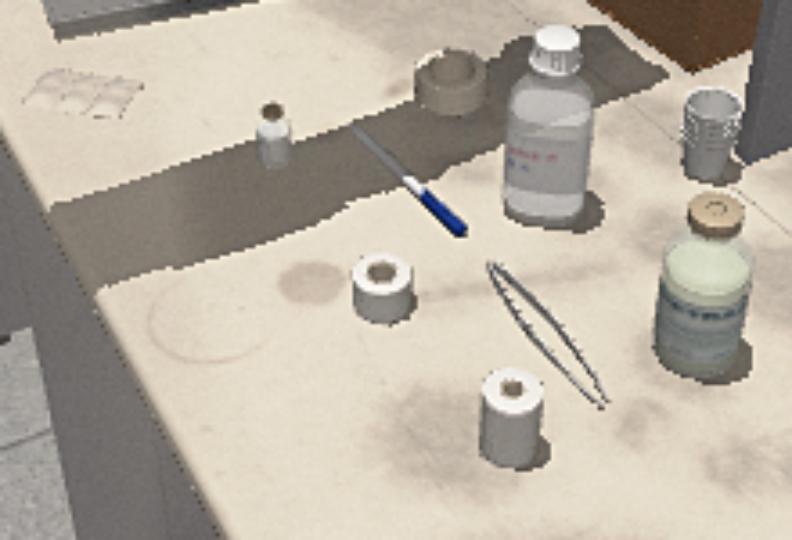

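c1 gives the top centres at (88,453) broad, (319,527) vial, (257,166) bottle cap, (488,391) short and (598,247) tall. In c2 the same are at (451,72), (273,110), (559,38), (382,272) and (512,388). Tweezers, the pen and a cup lie in between. Next I tighten the tray mask.

Run:
```python
from h import *
np.set_printoptions(precision=1,suppress=True)
s=monitor.read_state();S,D,W=cam('scene'),cam('side'),cam('wrist',s)
for n,a,b,z in[('broad',(88,453),(451,72),25),('vial',(319,527),(273,110),46),('bottle',(257,166),(559,38),138),('large',(407,90),(717,208),112),('short',(488,391),(382,272),26),('tall',(598,247),(512,388),46)]:
    a=np.array(a)/4+[220,90];b=np.array(b)/3.6+180
    p,e=two(S,a,D,b);print(n,p,round(e,1),cast(S,a,z)[:2],cast(D,b,z)[:2])
q,e=two(S,(287,183),D,(331,236));print('bottle base',q)
for n,c,roi in(('scene',S,(95,250,280,405)),('side',D,(180,145,275,192))):
    im=cv2.imread(f'pics/{n}0.png');hsv=cv2.cvtColor(im,cv2.COLOR_BGR2HSV)
    m=((hsv[...,1]<28)&(hsv[...,2]<140)).astype(np.uint8);x0,y0,x1,y1=roi
    z=np.zeros_like(m);z[y0:y1,x0:x1]=m[y0:y1,x0:x1]
    k=max(cv2.findContours(z,cv2.RETR_EXTERNAL,cv2.CHAIN_APPROX_NONE)[0],key=cv2.contourArea)[:,0]
    r=cv2.minAreaRect(np.array([cast(c,p,18)[:2] for p in k],np.float32))
    print(n,k.min(0),k.max(0),r,cv2.approxPolyDP(k[:,None],6,True)[:,0].tolist())
    print([cast(c,p,18)[:2] for p in cv2.approxPolyDP(k[:,None],6,True)[:,0]])
```

```text
broad [601.  -42.7  21.6] 0.1 [598.3 -39.9] [598.4 -46.8]
vial [452.5 -48.6  44.6] 0.3 [451.5 -47.3] [451.9 -50.4]
bottle [ 588.5 -183.4  136.3] 0.2 [ 586.8 -181.2] [ 587.1 -185.3]
large [ 587.6 -335.2  111.1] 1.8 [ 585.6 -333. ] [ 588.  -335.5]
short [ 447.8 -210.1   26.7] 0.5 [ 448.5 -211. ] [ 447.9 -209.5]
tall [ 453.  -342.1   46.9] 0.4 [ 453.3 -343.2] [ 453.7 -341.3]
bottle base [ 584.  -181.9    0.2]
scene [103 259] [265 404] ((488.8394775390625, 251.5186767578125), (180.36776733398438, 233.42147827148438), 81.00050354003906) [[185, 259], [103, 313], [181, 404], [265, 331]]
[array([589.3, 145.4]), array([616.3, 320.9]), array([388.7, 355.6]), array([364.4, 181.7])]
side [185 147] [268 189] ((486.31024169921875, 236.6914825439453), (199.57589721679688, 226.5807342529297), 81.18411254882812) [[268, 171], [252, 147], [185, 159], [196, 189]]
[array([587.2, 148.2]), array([613.3, 316. ]), array([391.1, 349.1]), array([364.7, 161.6])]
```

```bash
cat >> h.py <<'E'
WELL=np.array([[36,62],[-48,45],[-48,-38],[36,-62]],float)
def rigid(P):  # tray pose from well centres
    P=np.asarray(P)[:,:2];a=WELL-WELL.mean(0);b=P-P.mean(0)
    th=np.arctan2((a[:,0]*b[:,1]-a[:,1]*b[:,0]).sum(),(a*b).sum())
    R=np.array([[np.cos(th),-np.sin(th)],[np.sin(th),np.cos(th)]]);t=P.mean(0)-R@WELL.mean(0)
    return th,t,P-(WELL@R.T+t),WELL@R.T+t
E
python3 - <<'E'
from h import *
np.set_printoptions(precision=1,suppress=True)
S=cam('scene');print(ray(S,(0,0))[0])
th,t,r,w=rigid([cast(S,p,18) for p in[(188,359),(221,321),(192,294),(144,314)]]);print(th,t,r,w)
E
```

```text
[ 80.2 517.1 695.7]
1.4275325574827202 [488.9 251.9] [[-0.1 -0.2]
 [ 0.2 -0.2]
 [-1.  -0.5]
 [ 0.9  0.9]] [[432.7 296.4]
 [437.5 210.8]
 [519.7 199. ]
 [555.4 278.7]]
```

Tray pose: centre (489,252), yaw 1.43, with well residuals under 1 mm. Start with the vial: tool x is world +y, tool y is world +x and tool z points down.

The rows are not in the units I measure in: shifts go in shares of 50 mm and turns go in shares of pi rad. I convert before sending: -28 mm is -0.56, 14 mm is 0.28.

```bash
echo '{"x":[-0.14,-0.14,-0.14,-0.14,-0.14,-0.14,-0.14,0],"y":[-0.56,-0.56,-0.56,-0.56,-0.56,-0.56,-0.56,0],"z":[0.28,0.28,0.28,0.28,0.28,0.28,0.28,0],"ax":[0,0,0,0,0,0,0,0],"ay":[0,0,0,0,0,0,0,0],"az":[0,0,0,0,0,0,0,0],"aperture":[85,85,85,85,85,85,85,85]}' | python3 nudge.py
```

```text
clock: 0.95
eef_pos: [447.7, -50.0, 131.7]
tool_rot: [-3.132, 0.0, 1.569]
force: [-0.3, 0.1, -0.7]
width: 85.3
gripper_force: 0.0
```

Scaled: 30 mm is 0.6, 25 mm is 0.5.

```bash
echo '{"x":[0.02,0,0,0,0,0],"y":[0.08,0,0,0,0,0],"z":[0.4,0.6,0.6,0.5,0.2,0],"ax":[0,0,0,0,0,0],"ay":[0,0,0,0,0,0],"az":[0,0,0,0,0,0],"aperture":[70,60,60,60,60,60]}' | python3 nudge.py
python3 - <<'E'
from cell import ctrl, optics, monitor, job
import cv2
cv2.imwrite('pics/w1.png',optics.get_image('wrist'))
E
```

```text
clock: 1.55
eef_pos: [457.9, -48.3, 21.8]
tool_rot: [-3.134, -0.0, 1.572]
force: [-0.5, 0.5, 0.1]
width: 60.4
gripper_force: 0.0
```

View pics/w1.png

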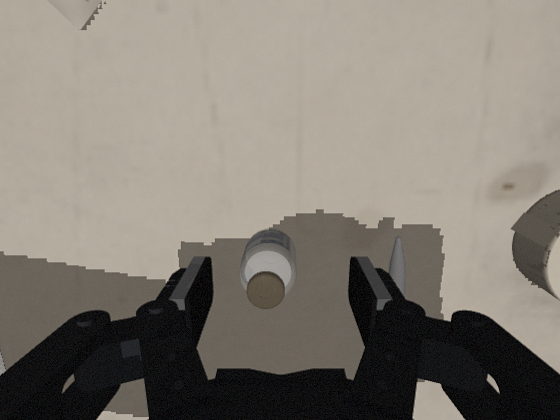

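The vial at (267,285) sits between the pads, about 5 mm off-centre, as the pose says. Correct that, go down and close.

Scaled: 7 mm is 0.14, -5 mm is -0.1.

```bash
echo '{"x":[0,0,0,0,0,0,0,0],"y":[-0.1,0,0,0,0,0,0,0],"z":[0.14,0,0,0,0,0,0,0],"ax":[0,0,0,0,0,0,0,0],"ay":[0,0,0,0,0,0,0,0],"az":[0,0,0,0,0,0,0,0],"aperture":[60,40,15,15,15,15,15,15]}' | python3 nudge.py
```

```text
clock: 2.4
eef_pos: [453.8, -48.6, 19.2]
tool_rot: [-3.132, 0.002, 1.571]
force: [-0.9, 0.2, 5.7]
width: 21.9
gripper_force: 58.5
```

Scaled: -20 mm is -0.4, -10 mm is -0.2.

```bash
echo '{"x":[0,0,0,0,0,0,0],"y":[0,0,0,0,0,0,0],"z":[0,0,-0.2,-0.4,-0.4,0,0],"ax":[0,0,0,0,0,0,0],"ay":[0,0,0,0,0,0,0],"az":[0,0,0,0,0,0,0],"aperture":[15,15,15,15,15,15,15]}' | python3 nudge.py
python3 - <<'E'
from cell import ctrl, optics, monitor, job
import cv2
a=optics.get_image('side')[150:250,200:340]; b=optics.get_image('wrist')[200:380,170:400]
cv2.imwrite('pics/w2.png',cv2.vconcat([cv2.resize(a,(420,300)),cv2.resize(b,(420,300))]))
print(monitor.read_state()['tau'])
E
```

```text
clock: 3.1
eef_pos: [454.1, -48.6, 69.1]
tool_rot: [-3.132, 0.001, 1.571]
force: [0.2, -1.4, -0.1]
width: 21.5
gripper_force: 58.9
[ 8.50533089e-02 -4.61756802e+01 -2.31507652e+00 -7.51601189e+00
 -1.55240897e-02  4.02002537e-02  1.29790130e-02]
```

View pics/w2.png

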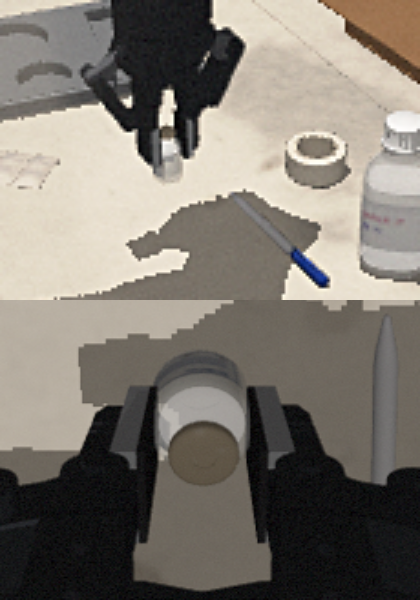

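The vial is held upright, its base about 19 mm below the TCP. Carry it to the little well at (520,199).

Scaled: 27 mm is 0.54, 15 mm is 0.3.

```bash
echo '{"x":[0.3,0.54,0.54,0.54,0.54,0.54,0.54,0.54,0.54,0.3,0,0],"y":[0.08,0.14,0.14,0.14,0.14,0.14,0.14,0.14,0.14,0.1,0,0],"z":[0,0,0,0,0,0,0,0,0,0,0,0],"ax":[0,0,0,0,0,0,0,0,0,0,0,0],"ay":[0,0,0,0,0,0,0,0,0,0,0,0],"az":[0,0,0,0,0,0,0,0,0,0,0,0],"aperture":[15,15,15,15,15,15,15,15,15,15,15,15]}' | python3 nudge.py
python3 - <<'E'
from h import *
s=monitor.read_state();im=optics.get_image('wrist');im2=optics.get_image('scene')
cv2.imwrite('pics/w3.png',im);W=cam('wrist',s);np.savez('w3.npz',K=W[0],R=W[1],t=W[2])
cv2.imwrite('pics/s3.png',im2)
_,_,_,w=rigid([[432.7,296.4],[437.5,210.8],[519.7,199],[555.4,278.7]])
for p in w: print(proj(W,[*p,18]))
print(s['eef_pos'])
E
```

```text
clock: 4.4
eef_pos: [517.8, 196.0, 66.7]
tool_rot: [-3.129, 0.003, 1.571]
force: [-0.7, -0.0, -1.0]
width: 21.8
gripper_force: 58.9
[111.23069408  47.6706623 ]
[139.95163355 208.0993114 ]
[281.22591544 227.87510225]
[349.81528693  84.05023254]
[517.79849393 195.97896573  66.68840612]
```

View pics/w3.png

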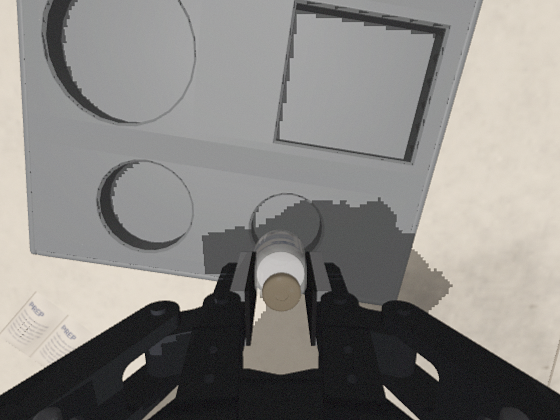

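The wrist picture shows the rims: big well spanning columns 43–196, middle (145,205), little columns 251–321, rect centre (361,84). All sit a few pixels right of the prediction.

Run:
```python
from h import *
np.set_printoptions(precision=1,suppress=True)
z=np.load('w3.npz');W=(z['K'],z['R'],z['t'])
sq=[cast(W,p,18)[:2] for p in[(297,3),(450,28),(412,163),(275,142)]]
mid=(cast(W,(97,206),18)+cast(W,(193,206),18)+cast(W,(145,160),18)+cast(W,(145,251),18))[:2]/4
P=[cast(W,(120,47),18)[:2],mid,cast(W,(286,227),18)[:2],np.mean(sq,0)]
print(np.array(sq),rigid(P))
```

```text
[[527.4 316.3]
 [603.7 305. ]
 [592.1 237.4]
 [516.3 248.8]] (np.float64(1.4111254784537277), array([492.7, 251.9]), array([[ 0. , -0.6],
       [-0.1,  0.1],
       [-0.1,  1.1],
       [ 0.2, -0.7]]), array([[437.2, 297.3],
       [440.7, 211.6],
       [522.6, 198.4],
       [559.6, 277.5]]))
```

Scaled: 20 mm is 0.4, 2.5 mm is 0.05.

```bash
echo '{"x":[0.05,0,0,0,0,0,0],"y":[0.07,0,0,0,0,0,0],"z":[0,0.4,0.28,0.08,0.04,0,0],"ax":[0,0,0,0,0,0,0],"ay":[0,0,0,0,0,0,0],"az":[0,0,0,0,0,0,0],"aperture":[15,15,15,15,15,15,15]}' | python3 nudge.py
```

```text
clock: 5.2
eef_pos: [521.9, 200.1, 27.8]
tool_rot: [-3.131, 0.001, 1.571]
force: [1.0, -0.1, -0.7]
width: 21.6
gripper_force: 58.9
```

Scaled: 3 mm is 0.06, 1.5 mm is 0.03.

```bash
echo '{"x":[-0.02,0,0,0],"y":[0,0,0,0],"z":[0.06,0.03,0,0],"ax":[0,0,0,0],"ay":[0,0,0,0],"az":[0,0,0,0],"aperture":[15,15,15,15]}' | python3 nudge.py
```

```text
clock: 5.6
eef_pos: [521.7, 198.9, 23.3]
tool_rot: [-3.131, 0.001, 1.571]
force: [0.1, -0.2, 5.2]
width: 21.7
gripper_force: 59.5
```

Contact came at the predicted height, so release and rise. Next is the broad roll at (600,-43).

Scaled: -40 mm is -0.8, -30 mm is -0.6.

```bash
echo '{"x":[0,0,0,0,0,0,-0.6,-0.8,-0.8,-0.8,-0.8,-0.8],"y":[0,0,0,0,0,0,0.2,0.28,0.28,0.28,0.28,0.24],"z":[0,0,0,-0.2,-0.6,-0.8,0,0,0,0,0,0],"ax":[0,0,0,0,0,0,0,0,0,0,0,0],"ay":[0,0,0,0,0,0,0,0,0,0,0,0],"az":[0,0,0,0,0,0,0,0,0,0,0,0],"aperture":[28,36,40,45,60,85,85,85,85,85,85,85]}' | python3 nudge.py;python3 - <<'E'
from cell import ctrl, optics, monitor, job
import cv2
cv2.imwrite('pics/s4.png',cv2.resize(optics.get_image('scene')[240:420,80:300],None,fx=3,fy=3))
E
```

```text
clock: 6.8
eef_pos: [601.2, -32.7, 103.0]
tool_rot: [-3.131, 0.001, 1.571]
force: [0.7, -0.1, -0.6]
width: 85.1
gripper_force: 0.0
```

View pics/s4.png

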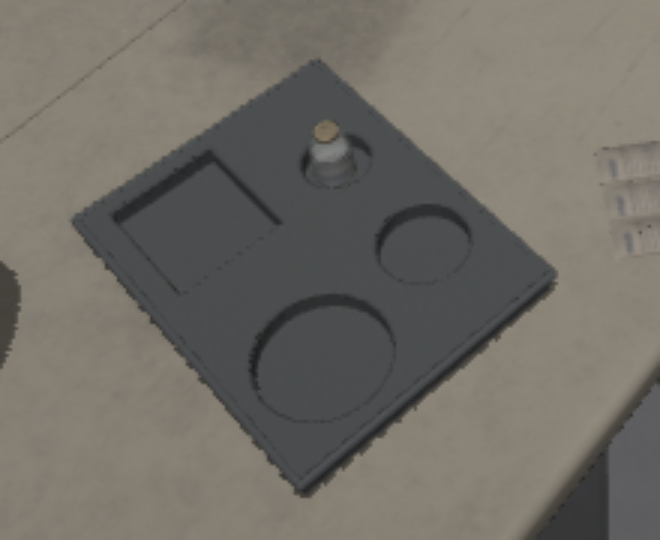

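The vial stands upright in the little well, with its cap at (326,131) in the crop. Descend on the broad roll.

Scaled: 25 mm is 0.5, 20 mm is 0.4.

```bash
echo '{"x":[-0.2,0,0,0,0,0,0],"y":[-0.04,0,0,0,0,0,0],"z":[0.2,0.5,0.5,0.4,0.2,0,0],"ax":[0,0,0,0,0,0,0],"ay":[0,0,0,0,0,0,0],"az":[0,0,0,0,0,0,0],"aperture":[85,85,85,85,85,85,85]}' | python3 nudge.py
```

```text
clock: 7.55
eef_pos: [597.7, -40.3, 12.7]
tool_rot: [-3.131, 0.001, 1.572]
force: [0.4, -0.8, 0.6]
width: 84.6
gripper_force: 0.0
```

Scaled: 3 mm is 0.06, -2.5 mm is -0.05.

```bash
echo '{"x":[-0.05,0,0,0,0,0],"y":[0.04,0,0,0,0,0],"z":[0.06,0,0,0,0,0],"ax":[0,0,0,0,0,0],"ay":[0,0,0,0,0,0],"az":[0,0,0,0,0,0],"aperture":[70,50,45,45,45,45]}' | python3 nudge.py;echo '{"x":[0,0,0,0],"y":[0,0,0,0],"z":[-0.4,-0.6,0,0],"ax":[0,0,0,0],"ay":[0,0,0,0],"az":[0,0,0,0],"aperture":[45,45,45,45]}' | python3 nudge.py
```

```text
clock: 8.15
eef_pos: [600.2, -44.0, 10.5]
tool_rot: [-3.132, 0.002, 1.571]
force: [-0.5, -1.4, 5.0]
width: 50.2
gripper_force: 62.3
clock: 8.55
eef_pos: [600.7, -43.7, 60.2]
tool_rot: [-3.132, 0.001, 1.571]
force: [0.3, -0.2, 0.5]
width: 50.6
gripper_force: 62.4
```

Scaled: 31 mm is 0.62, -20 mm is -0.4.

```bash
echo '{"x":[0.3,0.62,0.62,0.62,0.62,0.62,0.62,0.62,0.62,0.62,0.62,0.32],"y":[-0.16,-0.3,-0.3,-0.3,-0.3,-0.3,-0.3,-0.3,-0.3,-0.3,-0.3,-0.14],"z":[-0.4,-0.4,-0.3,0,0,0,0,0,0,0,0,0],"ax":[0,0,0,0,0,0,0,0,0,0,0,0],"ay":[0,0,0,0,0,0,0,0,0,0,0,0],"az":[0,0,0,0,0,0,0,0,0,0,0,0],"aperture":[45,45,45,45,45,45,45,45,45,45,45,45]}' | python3 nudge.py; echo '{"x":[0,0,0,0],"y":[0,0,0,0],"z":[0.2,0.4,0.2,0],"ax":[0,0,0,0],"ay":[0,0,0,0],"az":[0,0,0,0],"aperture":[45,45,45,45]}' | python3 nudge.py
```

```text
clock: 9.75
eef_pos: [433.0, 300.5, 115.0]
tool_rot: [-3.128, 0.0, 1.575]
force: [-1.1, 0.5, 0.6]
width: 50.5
gripper_force: 62.4
clock: 10.15
eef_pos: [434.3, 295.1, 73.6]
tool_rot: [-3.127, 0.005, 1.57]
force: [-0.9, -0.1, 0.3]
width: 50.5
gripper_force: 62.4
```

Scaled: 20 mm is 0.4, 10 mm is 0.2.

```bash
echo '{"x":[0.04,0,0,0,0,0,0],"y":[0.02,0,0,0,0,0,0],"z":[0.4,0.4,0.2,0.08,0.04,0,0],"ax":[0,0,0,0,0,0,0],"ay":[0,0,0,0,0,0,0],"az":[0,0,0,0,0,0,0],"aperture":[45,45,45,45,45,45,45]}' | python3 nudge.py
```

```text
clock: 10.85
eef_pos: [435.9, 299.6, 20.3]
tool_rot: [-3.131, 0.0, 1.571]
force: [0.7, -0.2, -0.7]
width: 50.3
gripper_force: 62.4
```

Scaled: 3 mm is 0.06, -2 mm is -0.04.

```bash
echo '{"x":[-0.04,0,0,0],"y":[0,0,0,0],"z":[0.06,0.04,0.01,0],"ax":[0,0,0,0],"ay":[0,0,0,0],"az":[0,0,0,0],"aperture":[45,45,45,45]}' | python3 nudge.py
```

```text
clock: 11.25
eef_pos: [435.5, 297.1, 14.5]
tool_rot: [-3.13, 0.002, 1.571]
force: [-0.4, -0.3, 3.7]
width: 50.4
gripper_force: 62.8
```

Scaled: -45 mm is -0.9, -40 mm is -0.8.

```bash
echo '{"x":[0,0,0,0,0,0,-0.6,-0.9,-0.9,-0.9,-0.9,-0.9],"y":[0,0,0,0,0,0,0,0,0,0,0,0],"z":[0,0,0,-0.2,-0.8,-0.9,-0.5,0,0,0,0,0],"ax":[0,0,0,0,0,0,0,0,0,0,0,0],"ay":[0,0,0,0,0,0,0,0,0,0,0,0],"az":[0,0,0,0,0,0,0,0,0,0,0,0],"aperture":[60,66,68,68,70,70,70,70,70,70,70,70]}' | python3 nudge.py;echo '{"x":[-0.9,-0.9,-0.9,-0.9,-0.9,-0.9,-0.9,-0.6,-0.4,0,0],"y":[0.06,0.06,0.06,0.06,0.06,0.06,0.06,0,0,0,0],"z":[0,0,0,0,0,0,0,0,0,0,0],"ax":[0,0,0,0,0,0,0,0,0,0,0],"ay":[0,0,0,0,0,0,0,0,0,0,0],"az":[0,0,0,0,0,0,0,0,0,0,0],"aperture":[70,70,70,70,70,70,70,70,70,70,70]}' | python3 nudge.py
```

```text
clock: 12.45
eef_pos: [436.8, 40.8, 135.2]
tool_rot: [-3.131, 0.001, 1.572]
force: [1.3, -0.6, 0.6]
width: 69.9
gripper_force: 0.0
clock: 13.55
eef_pos: [457.9, -321.9, 134.9]
tool_rot: [-3.13, 0.001, 1.571]
force: [-0.1, 0.5, 0.2]
width: 69.8
gripper_force: 0.0
```

Scaled: 25 mm is 0.5, 20 mm is 0.4.

```bash
echo '{"x":[-0.36,-0.04,0],"y":[-0.1,0,0],"z":[0.4,0.5,0],"ax":[0,0,0],"ay":[0,0,0],"az":[0,0,0],"aperture":[70,70,70]}' | python3 nudge.py;python3 - <<'E'
from h import *
s=monitor.read_state();W=cam('wrist',s);print(s['eef_pos'],proj(W,[453,-342,46]))
a=optics.get_image('scene')[240:420,80:300];b=optics.get_image('wrist')
cv2.imwrite('pics/s5.png',cv2.hconcat([cv2.resize(a,(380,311)),cv2.resize(b,(415,311))]))
E
```

```text
clock: 13.85
eef_pos: [450.7, -340.0, 87.6]
tool_rot: [-3.125, -0.002, 1.573]
force: [-0.5, -0.1, 0.0]
width: 69.7
gripper_force: 0.0
[ 450.66704386 -339.98458437   87.5863772 ] [282.09508251 240.74209016]
```

View pics/s5.png

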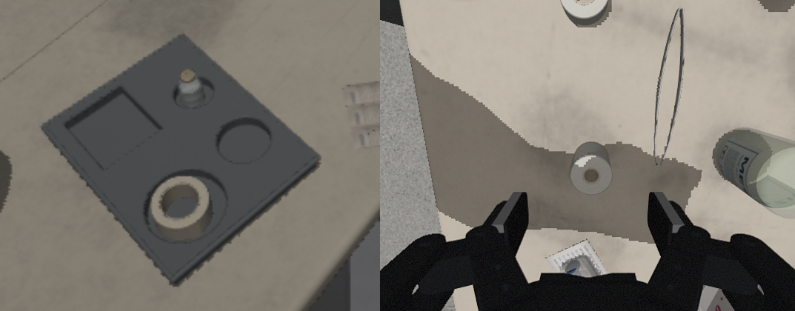

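The broad roll stands in the big well. The tall roll's top is at about (285,238) in wrist pixels, matching the prediction. Descend with a narrower opening to clear the tweezers.

Scaled: 20 mm is 0.4, 8 mm is 0.16.

```bash
echo '{"x":[-0.04,0,0,0,0,0],"y":[0.04,0,0,0,0,0],"z":[0.4,0.4,0.4,0.16,0,0],"ax":[0,0,0,0,0,0],"ay":[0,0,0,0,0,0],"az":[0,0,0,0,0,0],"aperture":[60,55,55,55,55,55]}' | python3 nudge.py;echo '{"x":[0,0,0,0,0,0,0],"y":[0,0,0,0,0,0,0],"z":[0,0,0,0,0,0,0],"ax":[0,0,0,0,0,0,0],"ay":[0,0,0,0,0,0,0],"az":[0,0,0,0,0,0,0],"aperture":[35,25,25,25,25,25,25]}' | python3 nudge.py
```

```text
clock: 14.55
eef_pos: [454.8, -344.4, 22.9]
tool_rot: [-3.132, 0.002, 1.572]
force: [0.5, 0.7, 0.4]
width: 55.2
gripper_force: 0.0
clock: 15.25
eef_pos: [454.5, -344.9, 23.0]
tool_rot: [-3.132, 0.002, 1.571]
force: [-0.4, 1.1, 5.5]
width: 30.8
gripper_force: 59.1
```

Scaled: 45 mm is 0.9, -40 mm is -0.8.

```bash
echo '{"x":[0,0,0,0.4,0.8,0.9,0.9,0.9,0.9,0.9,0.9,0.9],"y":[0,0,0,0,-0.04,-0.04,-0.04,-0.04,-0.04,-0.04,-0.04,-0.04],"z":[-0.4,-0.8,-0.8,-0.3,0,0,0,0,0,0,0,0],"ax":[0,0,0,0,0,0,0,0,0,0,0,0],"ay":[0,0,0,0,0,0,0,0,0,0,0,0],"az":[0,0,0,0,0,0,0,0,0,0,0,0],"aperture":[25,25,25,25,25,25,25,25,25,25,25,25]}' | python3 nudge.py;echo '{"x":[0.9,0.9,0.9,0.6,0.3,0,0,0,0],"y":[0,0,0,0,0,0,0,0,0],"z":[0,0,0,0,0,0.4,0.4,0,0],"ax":[0,0,0,0,0,0,0,0,0],"ay":[0,0,0,0,0,0,0,0,0],"az":[0,0,0,0,0,0,0,0,0],"aperture":[25,25,25,25,25,25,25,25,25]}' | python3 nudge.py
```

```text
clock: 16.45
eef_pos: [438.9, 32.2, 137.1]
tool_rot: [-3.132, 0.001, 1.571]
force: [1.9, 0.6, 0.2]
width: 30.7
gripper_force: 59.5
clock: 17.35
eef_pos: [438.4, 209.5, 96.5]
tool_rot: [-3.13, 0.002, 1.57]
force: [-0.3, -0.4, -0.0]
width: 31.2
gripper_force: 59.5
```

Scaled: 20 mm is 0.4, 15 mm is 0.3.

```bash
echo '{"x":[0.04,0,0,0,0,0,0],"y":[0.02,0,0,0,0,0,0],"z":[0.4,0.4,0.3,0.16,0.04,0,0],"ax":[0,0,0,0,0,0,0],"ay":[0,0,0,0,0,0,0],"az":[0,0,0,0,0,0,0],"aperture":[25,25,25,25,25,25,25]}' | python3 nudge.py
```

```text
clock: 18.05
eef_pos: [439.2, 212.6, 32.0]
tool_rot: [-3.132, 0.0, 1.571]
force: [0.1, -0.0, -0.7]
width: 30.8
gripper_force: 59.5
```

Scaled: 3 mm is 0.06, 2 mm is 0.04.

```bash
echo '{"x":[-0.02,0,0,0],"y":[0,0,0,0],"z":[0.06,0.04,0,0],"ax":[0,0,0,0],"ay":[0,0,0,0],"az":[0,0,0,0],"aperture":[25,25,25,25]}' | python3 nudge.py
```

```text
clock: 18.45
eef_pos: [438.9, 211.3, 27.0]
tool_rot: [-3.131, 0.001, 1.571]
force: [-1.2, -1.0, 7.4]
width: 30.8
gripper_force: 60.4
```

Scaled: -45 mm is -0.9, -40 mm is -0.8.

```bash
echo '{"x":[0,0,0,0,0,0,-0.2,-0.7,-0.8,-0.8,-0.8,-0.8],"y":[0,0,0,0,0,0,0.06,0.26,0.3,0.3,0.3,0.3],"z":[0,0,0,-0.2,-0.8,-0.9,-0.9,-0.7,0,0,0,0],"ax":[0,0,0,0,0,0,0,0,0,0,0,0],"ay":[0,0,0,0,0,0,0,0,0,0,0,0],"az":[0,0,0,0,0,0,0,0,0,0,0,0],"aperture":[36,44,48,50,70,85,85,85,85,85,85,85]}' | python3 nudge.py;echo '{"x":[-0.8,-0.8,-0.8,-0.8,-0.5,0,0],"y":[0.3,0.3,0.3,0.3,0.22,0,0],"z":[0,0,0,0,0,0,0],"ax":[0,0,0,0,0,0,0],"ay":[0,0,0,0,0,0,0],"az":[0,0,0,0,0,0,0],"aperture":[85,85,85,85,85,85,85]}' | python3 nudge.py;python3 - <<'E'
from h import *
s=monitor.read_state();W=cam('wrist',s);print(s['eef_pos'],proj(W,[587,-182,138]),proj(W,[587,-182,0]))
a=optics.get_image('scene')[240:420,80:300];b=optics.get_image('wrist');cv2.imwrite('pics/w6f.png',b)
cv2.imwrite('pics/s6.png',cv2.hconcat([cv2.resize(a,(240,196)),np.zeros((196,0,3),np.uint8)]))
c=cv2.resize(b,None,fx=.95,fy=.95);o=np.zeros((c.shape[0],800,3),np.uint8);o[:196,:240]=cv2.resize(a,(240,196));o[:,240:240+c.shape[1]]=c
cv2.imwrite('pics/s6.png',o)
E
```

```text
clock: 19.65
eef_pos: [516.5, 5.7, 200.7]
tool_rot: [-3.131, 0.001, 1.571]
force: [0.1, 0.7, -0.4]
width: 84.9
gripper_force: 0.0
clock: 20.35
eef_pos: [586.9, -177.5, 199.3]
tool_rot: [-3.13, 0.0, 1.57]
force: [-0.8, 1.1, -0.1]
width: 84.8
gripper_force: 0.0
[ 586.87188942 -177.54696203  199.30836908] [278.540079   232.50744253] [280.84386563 184.95229015]
```

View pics/s6.png

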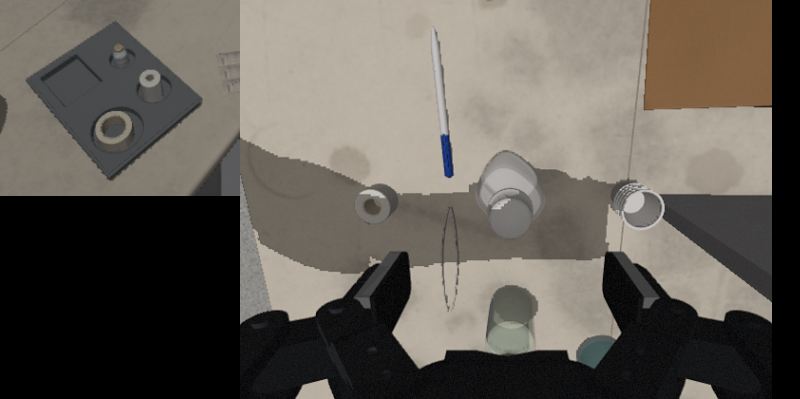

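All three placed things stand in their wells. The bottle is centred under the tool at about (510,205) in the composite. One closer crop will show its yaw.

Run:
```python
import cv2
im=cv2.imread('pics/w6f.png')[145:265,225:345]
cv2.imwrite('pics/b6.png',cv2.convertScaleAbs(cv2.resize(im,(600,600),interpolation=cv2.INTER_CUBIC),alpha=1.6,beta=-30))
```

```text
(no output)
```

View pics/b6.png

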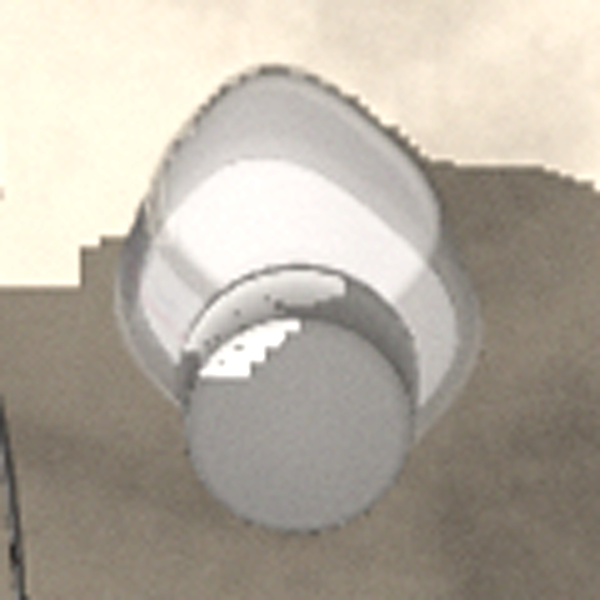

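The base outline has a straight edge from (300,75) to (430,170) and another from (240,75) to (150,200), so the bottle is turned about 35–55°. I'll cast these outlines and compare the widths from the other views.

Run:
```python
from h import *
np.set_printoptions(precision=1,suppress=True)
s=monitor.read_state();W=cam('wrist',s);S,D=cam('scene'),cam('side')
f=lambda p:(np.array(p)/5+[225,145])
c=cast(W,f((300,425)),138);print('cap centre',c)
for z,P in((3,[(155,195),(190,140),(240,76),(275,67),(300,75),(350,107),(400,145),(430,170),(440,215)]),(85,[(118,290),(130,335),(165,388),(432,422),(480,330),(465,280),(445,235)])):
    Q=np.array([cast(W,f(p),z)[:2]-c[:2] for p in P]);print(z);print(Q)
# silhouettes: width and viewing direction
for n,cm,l,r in(('scene',S,np.array([213,290])/4+[220,90],np.array([299,290])/4+[220,90]),('side',D,np.array([503,150])/3.6+180,np.array([592,150])/3.6+180)):
    o,_=ray(cm,l);v=c[:2]-o[:2];u=v/np.linalg.norm(v);nrm=np.array([-u[1],u[0]])
    w=[]
    for p in(l,r):
        _,d=ray(cm,p);k=(v@u)/(d[:2]@u);w.append((o[:2]+k*d[:2]-c[:2])@nrm)
    print(n,'normal dir deg',np.degrees(np.arctan2(nrm[1],nrm[0])),np.array(w),abs(w[0]-w[1]))
```

```text
cap centre [ 591.2 -178.5  138. ]
3
[[-29.   -0.1]
 [-21.8  11.1]
 [-11.8  23.9]
 [ -4.9  25.7]
 [  0.   24.2]
 [ 10.   17.9]
 [ 20.   10.3]
 [ 26.1   5.3]
 [ 28.4  -3.9]]
85
[[-28.1   2.8]
 [-26.4  -4.5]
 [-21.1 -13.2]
 [ 21.  -18.6]
 [ 28.1  -3.4]
 [ 25.5   4.7]
 [ 22.2  11.8]]
scene normal dir deg 36.305782717332875 [ 20.3 -29.2] 49.46445185539852
side normal dir deg 142.0491819564773 [ 29.4 -28.5] 57.85594161768504
```

The narrow axis (bottle x) lies at about +50° in the world, centre about (589.5,-181). Turn the tool by +50°.

Scaled: -3.5 mm is -0.07, 2.5 mm is 0.05, -0.145 rad / 3.1416 = -0.0462.

```bash
echo '{"x":[-0.07,0,0,0,0,0,0,0,0],"y":[0.05,0,0,0,0,0,0,0,0],"z":[0,0,0,0,0,0,0,0,0],"ax":[0,0,0,0,0,0,0,0,0],"ay":[0,0,0,0,0,0,0,0,0],"az":[0,-0.0462,-0.0462,-0.0462,-0.0462,-0.0462,-0.0462,0,0],"aperture":[85,85,85,85,85,85,85,85,85]}' | python3 nudge.py; python3 -c "
from cell import ctrl, optics, monitor, job
print(monitor.read_state()['qpos'])"
```

```text
clock: 21.35
eef_pos: [589.9, -180.5, 199.3]
tool_rot: [-3.134, -0.008, 2.439]
force: [-0.0, 0.5, -0.8]
width: 84.8
gripper_force: 0.0
[ 0.60008577  0.67975131 -0.58876986  1.62730126  0.43648971  0.98065412
  0.73087684]
```

Scaled: 30 mm is 0.6, 25 mm is 0.5.

```bash
echo '{"x":[0,0,0,0,0,0,0,0],"y":[0,0,0,0,0,0,0,0],"z":[0.4,0.6,0.6,0.5,0.3,0.1,0,0],"ax":[0,0,0,0,0,0,0,0],"ay":[0,0,0,0,0,0,0,0],"az":[0,0,0,0,0,0,0,0],"aperture":[85,85,85,85,85,85,85,85]}' | python3 nudge.py
python3 - <<'E'
from cell import ctrl, optics, monitor, job
import cv2
a=cv2.imread('pics/b6.png');b=optics.get_image('wrist');c=optics.get_image('side')[100:260,230:430]
cv2.imwrite('pics/s7.png',cv2.hconcat([cv2.resize(b,(420,315)),cv2.resize(c,(380,315))]))
E
```

```text
clock: 22.15
eef_pos: [589.5, -181.1, 75.4]
tool_rot: [-3.134, -0.006, 2.441]
force: [-0.2, 0.4, 0.6]
width: 84.9
gripper_force: 0.0
```

View pics/s7.png

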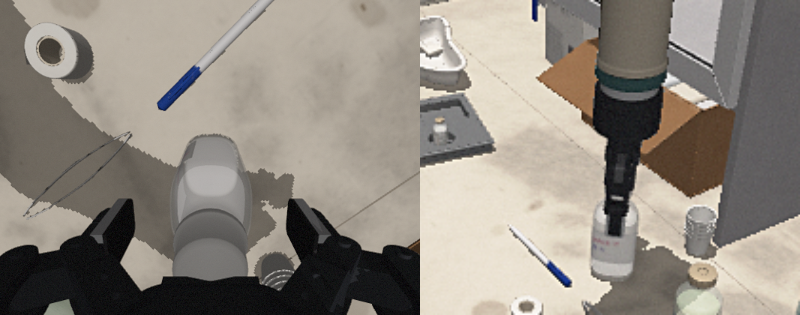

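The bottle is centred between the pads (column 211 of 420) and square to them. Close and lift.

The rows are not in the units I measure in: shifts go in shares of 50 mm and turns go in shares of pi rad. I convert before sending: -25 mm is -0.5, -20 mm is -0.4.

```bash
echo '{"x":[0,0,0,0,0,0,0,0],"y":[0,0,0,0,0,0,0,0],"z":[0,0,0,0,0,0,0,0],"ax":[0,0,0,0,0,0,0,0],"ay":[0,0,0,0,0,0,0,0],"az":[0,0,0,0,0,0,0,0],"aperture":[60,45,30,30,30,30,30,30]}' | python3 nudge.py; echo '{"x":[0,0,0,0,0,0],"y":[0,0,0,0,0,0],"z":[-0.2,-0.5,-0.5,-0.4,0,0],"ax":[0,0,0,0,0,0],"ay":[0,0,0,0,0,0],"az":[0,0,0,0,0,0],"aperture":[30,30,30,30,30,30]}' | python3 nudge.py
```

```text
clock: 23.05
eef_pos: [589.1, -181.1, 74.7]
tool_rot: [-3.134, -0.007, 2.441]
force: [0.5, 0.2, 5.8]
width: 39.4
gripper_force: 61.2
clock: 23.65
eef_pos: [588.6, -181.4, 153.7]
tool_rot: [-3.132, -0.009, 2.441]
force: [-0.5, 0.6, -3.1]
width: 39.8
gripper_force: 60.7
```

Scaled: 35 mm is 0.7, 28 mm is 0.56, -0.12 rad / 3.1416 = -0.0382.

```bash
echo '{"x":[0,0,0,0,0,0,0.08,0.12,0.16,0.16,0.16,0.16],"y":[0,0,0,0,0,0,0.3,0.56,0.7,0.7,0.7,0.7],"z":[0,0,0,0,0,0,0,0,0,0,0,0],"ax":[0,0,0,0,0,0,0,0,0,0,0,0],"ay":[0,0,0,0,0,0,0,0,0,0,0,0],"az":[-0.0318,-0.0382,-0.0382,-0.0382,-0.0286,0,0,0,0,0,0,0],"aperture":[30,30,30,30,30,30,30,30,30,30,30,30]}' | python3 nudge.py; echo '{"x":[0.16,0.16,0.16,0.16,0.16,0.12,0.08,0.06,0,0,0],"y":[0.7,0.7,0.7,0.7,0.7,0.56,0.4,0.3,0,0,0],"z":[0,0,0,0,0,0,0,0,0,0,0],"ax":[0,0,0,0,0,0,0,0,0,0,0],"ay":[0,0,0,0,0,0,0,0,0,0,0],"az":[0,0,0,0,0,0,0,0,0,0,0],"aperture":[30,30,30,30,30,30,30,30,30,30,30]}' | python3 nudge.py
python3 - <<'E'
from h import *
s=monitor.read_state();R=Rn.from_euler('xyz',s['tool_rot']).as_matrix()
print(R.T@(np.array([558,278,75+5])-s['eef_pos']),s['qpos'])
E
```

```text
clock: 24.85
eef_pos: [574.1, 8.9, 153.8]
tool_rot: [-3.139, -0.012, 2.99]
force: [1.0, -0.0, -2.0]
width: 39.7
gripper_force: 60.8
clock: 25.95
eef_pos: [558.8, 247.4, 153.7]
tool_rot: [-3.137, -0.011, 2.989]
force: [-0.2, 0.1, -1.5]
width: 39.9
gripper_force: 60.7
[ 4.59950971 30.50433119 73.59946886] [-0.06432362  0.75173855 -0.67107608  1.68236631  0.55749757  0.92033103
  0.46192068]
```

Scaled: 20 mm is 0.4, 15.5 mm is 0.31.

```bash
echo '{"x":[0.06,0.04,0,0,0,0,0,0,0],"y":[0.3,0.31,0,0,0,0,0,0,0],"z":[0,0,0,0.3,0.4,0.4,0.16,0,0],"ax":[0,0,0,0,0,0,0,0,0],"ay":[0,0,0,0,0,0,0,0,0],"az":[0,0,0,0,0,0,0,0,0],"aperture":[30,30,30,30,30,30,30,30,30]}' | python3 nudge.py
python3 - <<'E'
from h import *
s=monitor.read_state();R=Rn.from_euler('xyz',s['tool_rot']).as_matrix();print(R.T@(np.array([558,278,79])-s['eef_pos']))
cv2.imwrite('pics/s8.png',cv2.hconcat([cv2.resize(optics.get_image('scene')[200:400,80:300],(400,364)),cv2.resize(optics.get_image('side')[90:210,170:300],(394,364))]))
E
```

```text
clock: 26.85
eef_pos: [557.6, 280.4, 91.2]
tool_rot: [-3.139, -0.011, 2.991]
force: [0.2, -0.2, -1.5]
width: 39.9
gripper_force: 60.9
[-0.85291316 -2.26855712 12.18489767]
```

The base is already level with the rim and there is no contact. Correct 2 mm and lower it.

Scaled: 5 mm is 0.1, 3 mm is 0.06.

```bash
echo '{"x":[-0.02,0,0,0,0,0],"y":[-0.04,0,0,0,0,0],"z":[0.06,0.1,0.06,0.03,0,0],"ax":[0,0,0,0,0,0],"ay":[0,0,0,0,0,0],"az":[0,0,0,0,0,0],"aperture":[30,30,30,30,30,30]}' | python3 nudge.py
```

```text
clock: 27.55
eef_pos: [557.9, 277.8, 78.8]
tool_rot: [-3.138, -0.011, 2.991]
force: [-1.4, -1.6, 3.3]
width: 39.8
gripper_force: 61.4
```

Scaled: -45 mm is -0.9, -40 mm is -0.8.

```bash
echo '{"x":[0,0,0,0,0,0,0,0.4,0.2,0,0,0],"y":[0,0,0,0,0,0,0,-0.7,-0.9,-0.9,-0.9,0],"z":[0,0,0,0,-0.3,-0.7,-0.8,-0.2,0,0,0,0],"ax":[0,0,0,0,0,0,0,0,0,0,0,0],"ay":[0,0,0,0,0,0,0,0,0,0,0,0],"az":[0,0,0,0,0,0,0,0,0,0,0,0],"aperture":[44,52,65,80,85,85,85,85,85,85,85,85]}' | python3 nudge.py
python3 - <<'E'
from h import *
np.set_printoptions(precision=1,suppress=True)
a=optics.get_image('scene');b=optics.get_image('side');cv2.imwrite('pics/fs.png',a);cv2.imwrite('pics/fd.png',b)
cv2.imwrite('pics/s9.png',cv2.hconcat([cv2.resize(a[200:400,80:300],(440,400)),cv2.resize(b[100:220,170:278],(360,400))]))
for n,f,o in(('scene',a,'scene0'),('side',b,'side0')):
    c=cam(n);d=cv2.absdiff(f,cv2.imread(f'pics/{o}.png')).max(2)
    for p in([448,-210,26],[587,-335,112]):
        u=proj(c,p).astype(int);print(n,u,d[u[1]-8:u[1]+9,u[0]-8:u[0]+9].mean())
E
```

```text
clock: 28.75
eef_pos: [503.2, 106.4, 179.5]
tool_rot: [-3.132, -0.012, 2.982]
force: [1.3, 0.7, 0.0]
width: 85.0
gripper_force: 0.0
scene [341 188] 13.328719723183392
scene [321 111] 3.8719723183391004
side [286 255] 27.47750865051903
side [378 237] 5.342560553633218
```

View pics/s9.png

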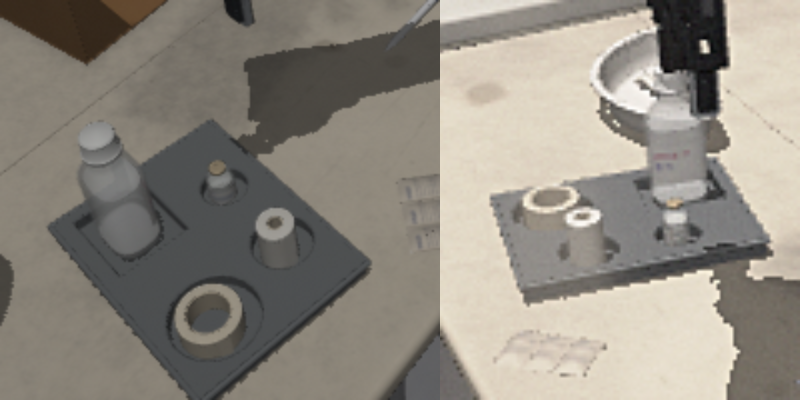

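All four stand upright in their wells: bottle cap (98,135), vial (217,167), tall roll (275,223), broad roll (209,312). Last checks are their coordinates and whether the short roll moved, since its shading changed.

Run:
```python
from h import *
np.set_printoptions(precision=1,suppress=True)
S=cam('scene')
R=Rn.from_euler('z',1.42).as_matrix()[:2,:2]
for n,p,z in(('broad',(209,312),29),('tall',(275,223),50),('vial',(217,167),50),('bottle',(98,130),142)):
    print(n,R.T@(cast(S,np.array(p)/2+[80,200],z)[:2]-[489,252]))
for n,o in(('fs','scene0'),('fd','side0')):
    A=cv2.imread(f'pics/{o}.png',0);B=cv2.imread(f'pics/{n}.png',0)
    for p in([448,-210,13],[587,-335,60]):
        u=proj(cam(o[:-1]),p).astype(int);h=22
        T=A[u[1]-h:u[1]+h,u[0]-h:u[0]+h];G=B[u[1]-h-15:u[1]+h+15,u[0]-h-15:u[0]+h+15]
        r=cv2.minMaxLoc(cv2.matchTemplate(G,T,cv2.TM_CCOEFF_NORMED));print(n,r[1],np.array(r[3])-15)
```

```text
broad [38.7 60.4]
tall [-44.6  44.8]
vial [-46.3 -37.6]
bottle [ 32.8 -65.7]
fs 0.41094809770584106 [0 0]
fs 0.9983091950416565 [0 0]
fd 0.5089138746261597 [0 0]
fd 0.9894088506698608 [0 0]
```

```bash
python3 -c "
from cell import ctrl, optics, monitor, job
print(job.finish_job())"
```

```text
the job is handed in; nothing more can be done
None
```

The job is handed in at about 29 s of 125 s: both rolls, the small vial and the bottle stand in their own wells, by my last pictures within about 5 mm of the centres, and the short roll and large vial show no movement; the hand-in returned no verdict.

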